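# Lay the printed tower down in its drying tray

### The job

Push the tall square printed tower over so that it falls along the low metal tray it stands in, towards the end stop, and push it along the tray until it lies flat between the rails with its top end against the end stop. Only push it with the fingers, never lift it off the tray, and leave the other prints and tools around it where they are.

Things in the scene. Friction and masses are not known exactly. Their poses are not given: they have to be found in the camera images.
- tray: Low grey perforated metal tray fixed to the table, 250 x 78 mm, floor 6 mm thick. Origin: centre of its underside, on the table; z up. Two rails run along its x, 62 mm apart inside, tops 18 mm above the table. Its +x end has the end stop; the -x end is open, and the tower stands near it. Its +x may point anywhere from the robot's left through straight ahead to its right.
- stop_face (a point): Middle of the end stop's inner face, 115 mm along the tray's +x from the tray's origin, 28 mm above the table; axes as the tray. The stop is an upright plate across the tray, 10 mm thick, top 34 mm above the table.
- tower: Tall square tower printed in off-white plaster, 44 x 44 x 130 mm, about 0.3 kg, flat sides with rows of small grey windows. It stands loose on the tray floor near the open end, square to the tray within 5 degrees and nearly midway between the rails. Origin: centre of its foot; z runs up the tower to its top; its x starts along the tray's x.
- tower_mid (a point): Centre of the tower, half-way up (65 mm from the foot). Pushed above this height it tips about its lower edge, beyond about 20 degrees falls by itself, and then lies with its top end about 35 to 65 mm short of the stop.
- tower_top (a point): Centre of the tower's top face, 130 mm from the foot.
- house: Bystander: loose off-white print of a small gabled house, 46 x 40 x 47 mm, beside the tray on its +y side. Origin: centre of its underside.
- dome: Bystander: loose off-white printed dome, 56 mm across, 39 mm high, beside the tray on its +y side. Origin: centre of its underside.
- column: Bystander: loose off-white printed round column, 38 mm across the foot, 80 mm high, standing beside the tray on its -y side. Origin: centre of its underside.
- collar: Bystander: loose off-white printed ring, 58 mm across, 18 mm high, beside the tray on its -y side. Origin: centre of its underside.
- jar: Bystander: white jar with black cap, 60 mm across, 80 mm high, off to the right. Origin: centre of its underside.
- brush: Bystander: dusting brush 190 mm long, lying on the table off to the left. Origin: underside near its middle; it lies along its x.
- scraper: Bystander: scraper with black handle, 200 mm long, lying on the table off to the right. Origin: underside near its middle; it lies along its x.

How it is judged:
By the outcome, as a careful person would: the job done as asked, in the order asked, and still so for the second after the job is handed in, with the robot touching nothing.
It also fails if it takes over 42 s, if anything falls off the work surface, if the arm or the gripper's body presses on something with over 40 N, if the wrist force passes 120 N, or if a joint passes its speed limit or range.

### The arm

A 6-joint arm with a two-finger parallel gripper is mounted at the origin on the work surface. World frame = base frame: x ahead of the robot, y to its left, z up, the work surface at z = 0. Lengths are in m, angles in rad, forces in N, time in s.
With the tool pointing down it reaches from about 0.275 to 0.825 m from the base axis. Payload 4.9 kg.
Tool frame: the origin (TCP) lies between the finger pads; the fingertips stand 17 mm ahead of it and the grasp point (between the pads) lies 2 mm behind it; y points along the fingers, z is the direction in which the jaws open and shut, and the axes are right-handed (so a half turn about y gives the same grasp; the last joint's range is limited). The gripper opens to 85 mm and grips with 20 to 120 N. Pads are 22 mm wide; open, the fingers measure 114 mm over their backs; the gripper's body (76 mm by 85 mm) begins 54 mm behind the grasp point. The pads swing forward as they close: fully open they stand 13 mm farther back than shut.
Start: joints at [0.966, 0.326, -0.193, 1.052, 0, 1.437], TCP at [0.249, 0.49, 0.217] pointing down, gripper open.
Joint ranges: [-2.65, 2.65], [-0.97, 1.79], [-1.3, 1.35], [-1.93, 2.1], [-1.47, 1.37], [-3.14, 3.14]. Speed limits (rad/s): [2.57, 2.57, 3.14, 3.14, 3.14, 3.14].

### API

Orientations are given as a 3x3 rotation matrix whose columns are the frame's x, y, z axes.
In Python, from bench import arm gives the robot as it stands. The module is installed in compiled form; this text tells all that it offers. Calls block until the motion is done:
- arm.goto(position, orientation): joint-space move of the TCP to a pose.
- arm.move_l(position, max_speed=0.15, rot=None, until_force=None): straight line of the TCP; rot=None keeps the orientation; max_speed is the mean speed in m/s. With until_force (N) it stops when the force on the tool has changed by that much, and returns True; else False.
- arm.movej(angles): joint-space move.
- arm.gripper_to(opening, strength=None): finger opening in m; strength is the grip in N (None keeps the last); returns when the fingers have stopped.
- arm.dwell(seconds).
- arm.ik(position, orientation): joint angles nearest the present ones, or None.
- arm.capture(name): name is "scene" or "top"; returns a dict with "pixels" (384x512x3 uint8, red, green, blue), "fx", "fy", "cx", "cy" (pixels), "k1" (the pictures are not rectified: a ray, as slopes to the right and down, at radius r is drawn at 1 + k1 r^2 times it, then the intrinsics apply), "R" (3x3) and "t" (3): a world point X has camera coordinates R X + t. Camera axes: x right, y down, z forward; pixel columns grow to the right and rows downward; lengths in m; the calibration is good to about 2 mm. A picture is of the moment at which its call begins. There is no depth.
A pose or a line that the arm cannot do raises arm.Unreachable and nothing moves.
- arm.finish_job(): hands the job in, once; it reports no verdict.
Readings, each from a call of its own:
- arm.current_clock(): time.
- arm.current_joints(): joint angles.
- arm.current_qd(): joint speeds.
- arm.current_joint_efforts(): joint torques, N m.
- arm.current_tool_pos(): TCP position.
- arm.current_ee_rot(): TCP orientation.
- arm.current_force(): force on the tool from outside, world axes, zero at the start.
- arm.current_wrist_torque(): the same for the moment, N m.
- arm.current_finger_gap(): finger opening in m.
Only numpy, scipy, OpenCV 4.12 (cv2) and the standard library are available. Lean on these libraries where they do the work, as an engineer would, in place of code of your own. Each camera call takes 0.05 s, during which the arm holds its last target. There are 200 camera calls.

## Working session

There is one attempt and no reset: what is moved stays moved. The work goes in short steps, each a Python script; the robot and the scene stay as the last script left them, time stands still between calls to the robot, and variables do not carry over. Pictures are saved under pics/ and viewed, about 8 in all and at most 12, crops included, and the job is handed in when it is done.

```bash
mkdir -p pics; python3 - <<'E'
from bench import arm
import cv2,numpy as np
for n in("scene","top"):
    c=arm.capture(n); cv2.imwrite(f"pics/{n}0.png",c["pixels"][:,:,::-1])
    print(n,c["fx"],c["fy"],c["cx"],c["cy"],c["k1"],np.round(c["R"],4).tolist(),np.round(c["t"],4))
print(arm.current_clock(),np.round(arm.current_ee_rot(),3).tolist())
E
```

```text
scene 429.60082231350907 429.60082231350907 253.04960187624033 193.16550071522207 -0.021173547312066904 [[0.7655, 0.6433, -0.0152], [0.4151, -0.5117, -0.7522], [-0.4917, 0.5695, -0.6587]] [-0.411  -0.1529  1.6378]
top 425.7440977720748 425.7440977720748 256.7235794008161 184.8413816358648 -0.15049769595914866 [[0.0288, -0.9995, -0.0134], [-0.9822, -0.0258, -0.1858], [0.1854, 0.0185, -0.9825]] [-0.0424  0.5788  1.3781]
0.1 [[0.891, -0.001, 0.454], [-0.454, -0.001, 0.891], [-0.0, -1.0, -0.002]]
```

View pics/scene0.png

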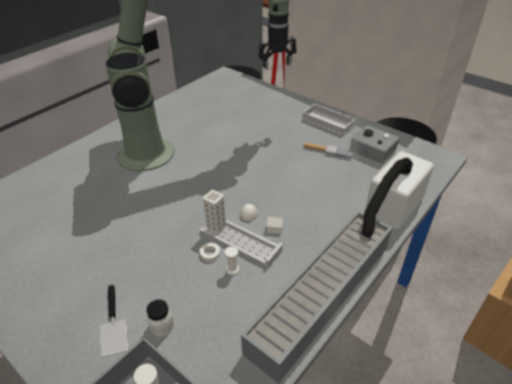

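View pics/top0.png

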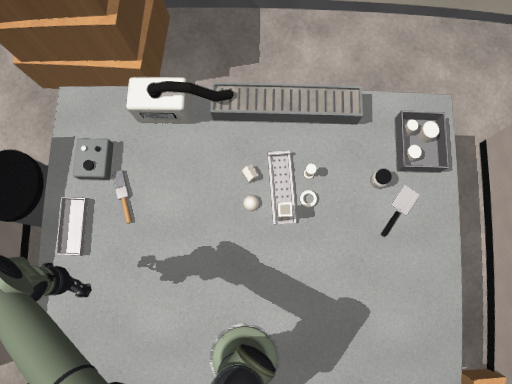

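The tray points nearly straight ahead: the end stop is at the top, near (280,153) in the top picture, and the tower is near (286,210). I'll enlarge both.

```bash
python3 - <<'E'
import cv2,numpy as np
a=cv2.imread("pics/top0.png")[143:233,235:330]; a=cv2.resize(a,None,fx=6,fy=6,interpolation=cv2.INTER_CUBIC)
b=cv2.imread("pics/scene0.png")[180:285,190:295]; b=cv2.resize(b,None,fx=6,fy=6,interpolation=cv2.INTER_CUBIC)
cv2.imwrite("pics/topc.png",a);cv2.imwrite("pics/scenec.png",b[:600])
E
```

```text
(no output)
```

View pics/topc.png

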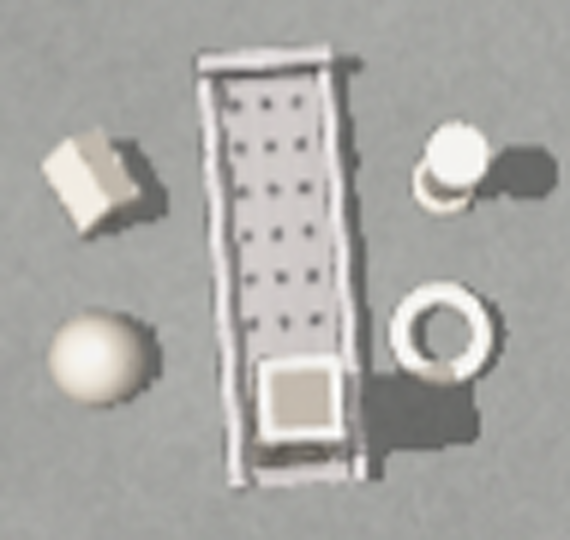

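View pics/scenec.png

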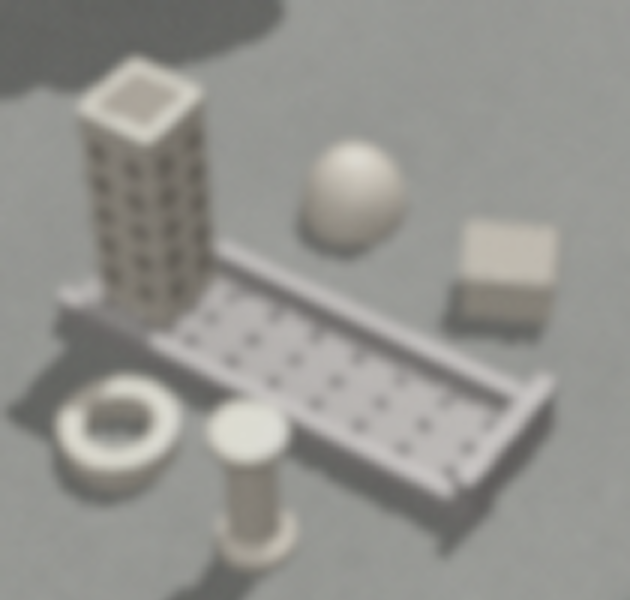

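```bash
cat > h.py <<'E'
from bench import arm
import numpy as np
from scipy.optimize import least_squares
def proj(c,X):
    p=np.atleast_2d(X)@np.asarray(c["R"]).T+np.asarray(c["t"]); s=p[:,:2]/p[:,2:]
    s=s*(1+c["k1"]*(s**2).sum(1,keepdims=True)); return s*[c["fx"],c["fy"]]+[c["cx"],c["cy"]]
def fit(x0,obs):
    # obs: list of (cam, local pts, pixels); pose x,y,yaw on the table
    def W(x,L):
        L=np.array(L,float);c,s=np.cos(x[2]),np.sin(x[2])
        return np.c_[x[0]+c*L[:,0]-s*L[:,1],x[1]+s*L[:,0]+c*L[:,1],L[:,2]]
    f=lambda x:np.concatenate([(proj(c,W(x,L))-P).ravel() for c,L,P in obs])
    r=least_squares(f,x0); return r.x,r.fun
E
python3 - <<'E'
from h import *
t=arm.capture("top");s=arm.capture("scene")
T=lambda P:(np.array(P)+.5)/6-.5+[235,143]
S=lambda P:(np.array(P)+.5)/6-.5+[190,180]
a=(t,[(.125,.039,.034),(.125,-.039,.034),(-.125,.039,.018),(-.125,-.039,.018)],T([(197,54),(328,48),(230,488),(367,480)]))
b=(s,[(.125,.039,.034),(.125,-.039,.034),(-.125,.039,.018)][:1],S([(553,377)]))
h=.022;z=.136
c=(t,[(h,h,z),(h,-h,z),(-h,-h,z),(-h,h,z)],T([(259,358),(338,354),(343,438),(261,442)]))
d=(s,[(-h,h,z),(h,h,z),(h,-h,z),(-h,-h,z)],S([(138,57),(203,93),(148,143),(80,103)]))
for o in([a],[a,b],[c],[d],[c,d]):
    x,f=fit([.5,-.05,0],o);print(np.round(x,4),np.round(f,1))
def ray(c,uv,z):
    return least_squares(lambda x:(proj(c,[x[0],x[1],z])-uv).ravel(),[.5,0]).x
for n,p,z in(("house",(92,182),.035),("dome",(98,358),.02),("column",(458,155),.08),("collar",(442,332),.012)):
    print(n,np.round(ray(t,T([p])[0],z),3))
E
```

```text
[ 0.5805 -0.1104  0.1015] [-0.2  0.2  0.4 -0.4 -0.1  0.3 -0.  -0.1]
[ 0.5794 -0.1109  0.1006] [-0.   0.5  0.6 -0.1  0.   0.6  0.1  0.2  1.1  0.2]
[ 0.4899 -0.1176  0.0675] [-0.5 -0.   0.3  0.1  0.2 -0.  -0.1 -0.1]
[ 0.489  -0.1182  0.0479] [ 0.  -0.   0.6 -0.2 -0.2 -0.2 -0.4  0.3]
[ 0.4894 -0.1179  0.0584] [-0.3  0.1  0.5  0.3  0.3  0.2 -0.1 -0.   0.1  0.   0.8 -0.2  0.  -0.2
 -0.2  0.4]
house [ 0.624 -0.002]
dome [ 0.525 -0.008]
column [ 0.635 -0.206]
collar [ 0.547 -0.204]
```

```bash
cat >> h.py <<'E'
import cv2
T0=np.array([.5797,-.1107]);Y=.101
ux=np.array([np.cos(Y),np.sin(Y)]);uy=np.array([-np.sin(Y),np.cos(Y)])
ROT=np.c_[[*ux,0],[0,0,-1],[*uy,0]]
def P(lx,ly,z): return np.r_[T0+lx*ux+ly*uy,z]
def local(X): d=np.asarray(X)[:2]-T0; return d@ux,d@uy
def crops(tag):
    t=arm.capture("top");s=arm.capture("scene")
    a=t["pixels"][143:233,235:330,::-1];b=s["pixels"][190:280,190:295,::-1]
    k=lambda i:cv2.resize(i,None,fx=4,fy=4,interpolation=cv2.INTER_CUBIC)
    cv2.imwrite(f"pics/{tag}.png",np.hstack([k(a),k(b)]));return t,s
E
python3 - <<'E'
from h import *
arm.gripper_to(.008)
arm.goto(P(-.175,.0015,.25),ROT)
arm.move_l(P(-.175,.0015,.129),.12)
print(arm.current_clock(),local(arm.current_tool_pos()),arm.current_finger_gap())
arm.move_l(P(-.069,.0015,.129),.06)
arm.dwell(.6)
print(arm.current_clock(),arm.current_force())
crops("tip")
E
```

```text
4.35 (np.float64(-0.17453698097995055), np.float64(0.0012735156360696447)) 0.0078993735655524
6.8667 [-0.35233086  0.15374192 -0.0528206 ]
```

View pics/tip.png

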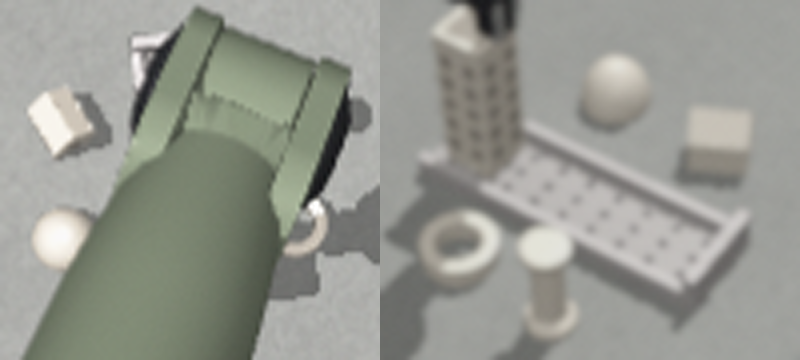

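```bash
python3 - <<'E'
from h import *
p=arm.current_tool_pos();print(p,local(p),arm.current_ee_rot().round(3).tolist(),arm.current_force(),arm.current_joints().round(3))
s=arm.capture("scene")
print(proj(s,p+np.array([0,0,-.017])),proj(s,p))
cv2.imwrite("pics/s2.png",cv2.resize(s["pixels"][130:255,160:310,::-1],None,fx=4.5,fy=4.5,interpolation=cv2.INTER_CUBIC))
E
```

```text
[ 0.51087947 -0.1161532   0.12899258] (np.float64(-0.06901964313590213), np.float64(0.001513653492140798)) [[0.995, -0.0, -0.101], [0.101, 0.0, 0.995], [-0.0, -1.0, 0.0]] [0.49347074 0.15307177 0.35902939] [-0.365  0.356 -0.391  0.824  0.    -0.466]
[[219.83755319 204.99769236]] [[219.44616097 200.65888533]]
```

View pics/s2.png

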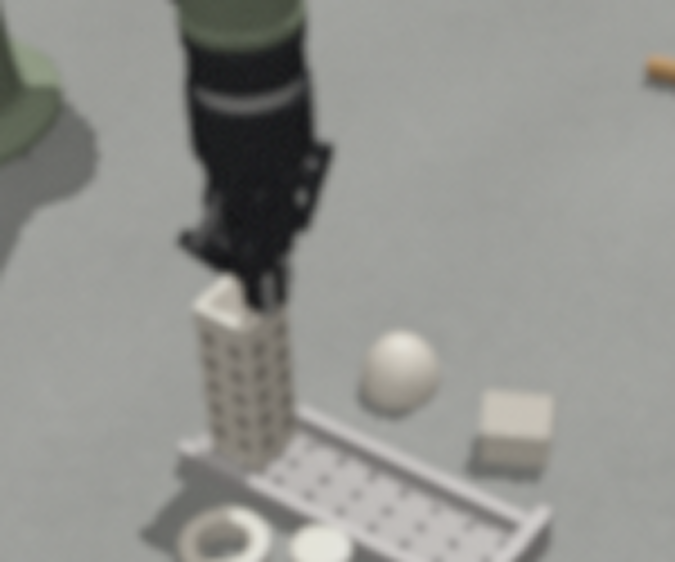

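The tower hasn't moved. The fingertips show at about (219,198), where I expected (220,205), so they passed roughly 25 mm too high, just over the top. I'll back off and touch the bare table behind the tray to measure the true tip height.

```bash
python3 - <<'E'
from h import *
arm.move_l(P(-.069,.0015,.16),.15)
arm.move_l(P(-.195,.0015,.16),.2)
arm.move_l(P(-.195,.0015,.05),.15)
r=arm.move_l(P(-.195,.0015,-.015),.03,until_force=4)
print(r,arm.current_tool_pos(),arm.current_force())
arm.move_l(P(-.195,.0015,.05),.1)
print(arm.current_clock(),arm.current_force())
t,s=crops("back"); 
E
```

```text
True [ 0.3855589  -0.12888206 -0.01419469] [-0.50731815  0.10014783  3.76722739]
11.8583 [ 0.11484822  0.73627512 -0.50945517]
```

View pics/back.png

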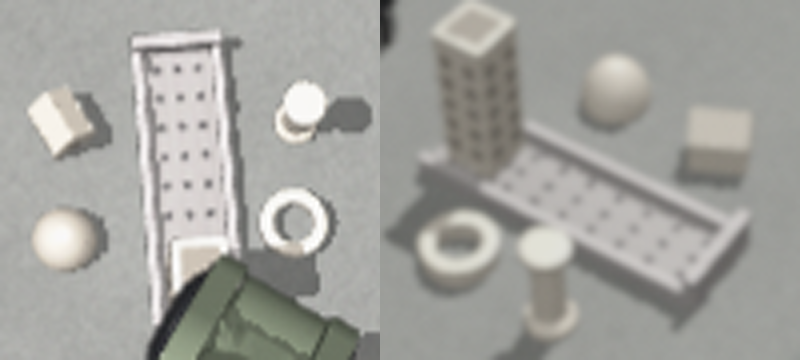

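The tips touched the table at a reported z of -0.014, so they sit about 13 mm above the reported TCP rather than 17 mm below it. The picture shows the same offset, so I'll correct for it. The tower is untouched: in the right panel its top is at (475,30) and its foot at (485,175).

```bash
python3 - <<'E'
from h import *
arm.move_l(P(-.175,.0015,.098),.15)
f0=arm.current_force()
for lx in(-.115,-.10,-.085,-.066):
    arm.move_l(P(lx,.0015,.098),.06); print(lx,(arm.current_force()-f0).round(2),arm.current_tool_pos().round(4))
arm.dwell(.6)
print(arm.current_clock(),arm.current_force()-f0)
crops("tip2")
E
```

```text
-0.115 [-0.06  0.23 -0.24] [ 0.4646 -0.1207  0.0979]
-0.1 [0.6  1.08 0.33] [ 0.4806 -0.1193  0.098 ]
-0.085 [0.04 0.72 0.74] [ 0.4953 -0.1177  0.0979]
-0.066 [ 0.11  0.71 -0.17] [ 0.5141 -0.1158  0.0979]
15.475 [ 0.51555605 -0.03093446 -0.07623032]
```

View pics/tip2.png

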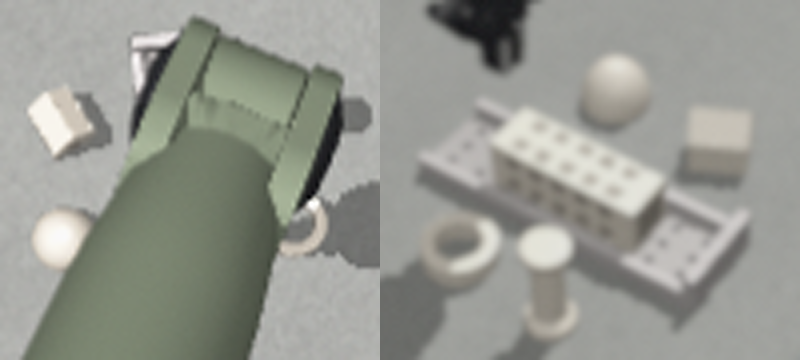

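The tower fell along the tray and lies between the rails, with its top end short of the stop. Next I'll push its foot end low down.

```bash
python3 - <<'E'
from h import *
arm.move_l(P(-.13,.0015,.098),.2)
arm.move_l(P(-.13,.0015,.030),.15)
print("floor?",arm.move_l(P(-.13,.0015,.010),.05,until_force=4),arm.current_tool_pos().round(4))
f0=arm.current_force()
arm.move_l(P(-.095,.0015,.010),.08)
r=arm.move_l(P(-.01,.0015,.010),.03,until_force=9)
p=arm.current_tool_pos();print(r,local(p),(arm.current_force()-f0).round(2),arm.current_clock())
arm.dwell(.2);print((arm.current_force()-f0).round(2))
arm.move_l(P(local(p)[0]-.05,.0015,.010),.12)
arm.move_l(P(local(p)[0]-.05,.0015,.15),.2)
arm.move_l(P(-.28,.0015,.15),.25)
print(arm.current_clock())
t,s=crops("push")
E
```

```text
floor? False [ 0.45   -0.1222  0.0098]
True (np.float64(-0.028440862522676368), np.float64(0.0017186079170254153)) [1.13 0.99 0.61] 19.7833
[0.15 1.31 0.4 ]
22.35
```

View pics/push.png

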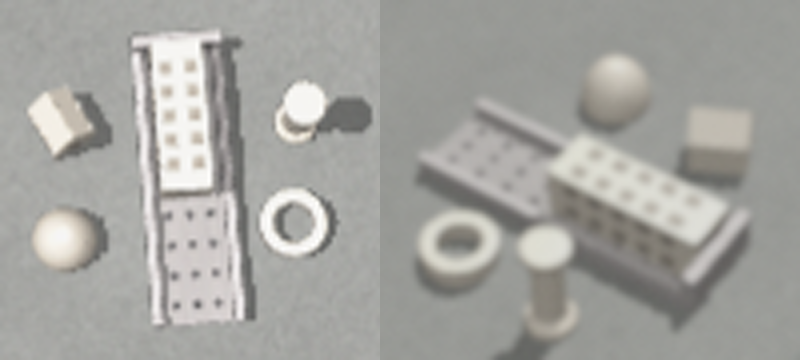

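The tower lies flat between the rails, with its end at the stop (left panel near (180,40), right panel near (725,205)). The force dropped right after contact, so I'll push again slowly to confirm it is seated, then measure.

```bash
python3 - <<'E'
from h import *
arm.move_l(P(-.08,.0015,.15),.3)
arm.move_l(P(-.08,.0015,.010),.15)
arm.move_l(P(-.036,.0015,.010),.1)
f0=arm.current_force()
r=arm.move_l(P(-.016,.0015,.010),.012,until_force=12)
p=arm.current_tool_pos();print(r,local(p),((arm.current_force()-f0)[:2]@ux).round(2),arm.current_clock())
arm.move_l(P(local(p)[0]-.01,.0015,.010),.04)
arm.move_l(P(-.08,.0015,.010),.12)
arm.move_l(P(-.08,.0015,.15),.2)
arm.move_l(P(-.28,.0015,.15),.3)
print(arm.current_clock())
t,s=crops("end")
for c,n,o in((t,"t",(235,143,0)),(s,"s",(190,190,380))):
    Lp=[P(x,y,z) for x,y,z in((.115,.022,.05),(.115,-.022,.05),(-.015,-.022,.05),(-.015,.022,.05),(.115,.031,.034),(.115,-.031,.034))]
    q=(proj(c,np.array(Lp))-o[:2]+.5)*4-.5; print(n,(q+[o[2],0]).round(0).tolist())
    im=cv2.imread("pics/end.png")
    for u,v in q: cv2.circle(im,(int(round(u+o[2])),int(round(v))),2,(0,0,255),-1)
    cv2.imwrite("pics/end.png",im)
im=cv2.imread("pics/end.png");cv2.imwrite("pics/end.png",np.hstack([cv2.resize(im[10:220,100:280],(514,600)),cv2.resize(im[100:310,640:741],(286,600))]))
E
```

```text
True (np.float64(-0.028776799337214384), np.float64(0.0018113710050250593)) -0.28 25.9083
28.4583
t [[152.0, 43.0], [203.0, 39.0], [216.0, 188.0], [164.0, 192.0], [141.0, 48.0], [212.0, 43.0]]
s [[730.0, 206.0], [696.0, 245.0], [546.0, 170.0], [581.0, 134.0], [736.0, 213.0], [689.0, 268.0]]
```

View pics/end.png

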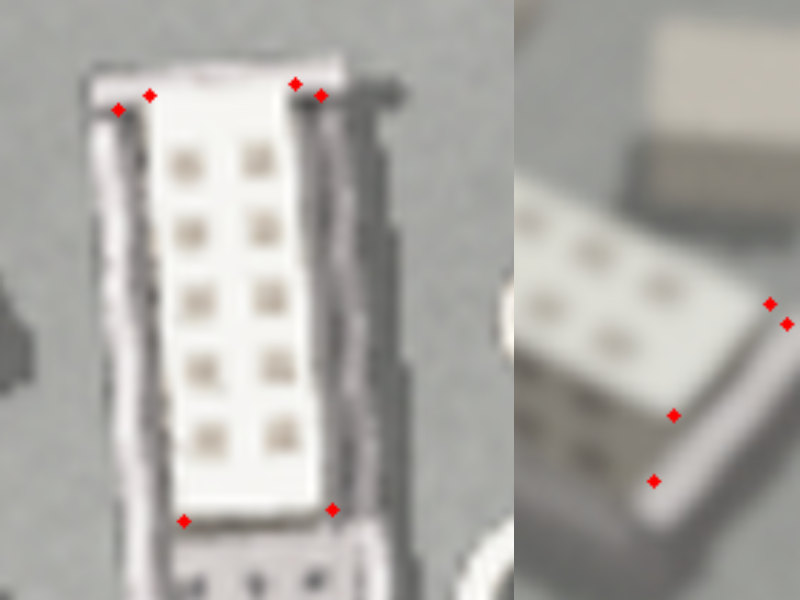

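The tower's corners match the predicted seated pose to about 2 mm. The second push also stalled at the same spot as the first, within 0.3 mm. Handing in.

```bash
python3 -c "
from bench import arm
arm.finish_job();print(arm.current_clock())"
```

```text
the job is handed in; nothing more can be done
the job is handed in; nothing more can be done
```

I pushed the tower over along the tray, then pushed its foot end until it lay flat between the rails with its top end against the end stop. I handed the job in at about 28.5 s on the robot's clock, with the arm clear of everything.

**Last checks**
- **Against the stop:** The first push stopped at its 9 N limit and a slower one at its 12 N limit. Both stopped within 0.3 mm of each other, so the tower did not move further. In the last pictures its corners are within about 2 mm of the seated position.
- **Other prints:** The house, dome, column and collar look unmoved in the pictures. The arm never went near the jar, brush or scraper, but I did not check them again.

**What disagreed**
- **Tip height:** The fingertips were about 25–30 mm higher than the stated TCP geometry gave. My first push passed just over the tower's top without moving it. I measured the offset by lightly touching the bare table behind the tray, corrected for it, and the second push tipped the tower.
- **Force after stopping:** Readings taken just after each push had already fallen to about 1 N or less, so the stall is shown by the repeated stop position and the pictures, not by a held force.

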